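# Knock the vent pin shut and stack the tub

### The arm

A 7-joint arm with a two-finger parallel gripper is mounted at the origin on a cart in front of the work surface, level with it; the furniture and walls round the work are solid. World frame = base frame: x ahead of the robot, y to its left, z up, the work surface at z = 0. Lengths are in m, angles in rad, forces in N, time in s.
With the tool pointing down it reaches from about 0.4 to 0.85 m from the base axis. Payload 4.4 kg.
Tool frame: the origin (TCP) lies midway between the tips of the shut fingers; the grasp point (between the pads) lies 19 mm behind it (r.grip_depth is the distance from the TCP to the grasp point, in m); z points along the fingers, y is the line along which they close (so a half turn about z gives the same grasp; the last joint's range is limited). The gripper opens to 94 mm and grips with 3 to 60 N. Pads are 16 mm wide; open, the fingers measure 119 mm over their backs; the gripper's body (75 mm by 177 mm) begins 78 mm behind the grasp point.
Start: joints at [-1.288, 0.628, 0.038, 1.517, -0.027, 0.996, -0.02], TCP at [0.222, 0.611, 0.205] pointing down, gripper open.
Joint ranges: [-3.06, 3.06], [-0.37, 2.12], [-1.25, 1.32], [0.18, 2.47], [-1.1, 4.24], [0.23, 1.98], [-2.94, 2.94]. Speed limits (rad/s): [2.57, 2.57, 3.14, 3.14, 3.14, 3.14, 3.14].

### API

Orientations are given as a unit quaternion [x, y, z, w].
In Python, from station import r gives the robot as it stands.
- The arm moves only by the shell command python3 -m pendant 'ROWS' [OPENING]. ROWS is a JSON object whose one key "targets" holds a list of rows, each a list of 2 entries, a list of its own where there are three numbers: the shift along the tool's x, y, z in m, then the turn about the tool's z in units of 6 degrees (1.0 is 6 degrees). In form: {"targets": [[[x, y, z], turn], ...]}. A call has 1 to 8 rows; each row shifts and turns the commanded pose from where the row before left it, along the tool's axes as they then stand; what a row does not reach is not made up. A row lasts 1/10 s, in which the tool goes at most 50 mm and 8.59 degrees, less where a joint would pass 70% of its speed; a pose out of reach is approached as far as the arm can. A call is refused whole if a number of a shift passes 0.05 or a number of a turn 1, either way. A call with a gripper value outside its range is refused whole. OPENING is the opening, from 0 (shut) to 1 (fully open), set as the call begins (- or left out, the last holds). The fingers move at their own pace and stop on an object; the grip force is fixed at half the most. Time passes only in rows, so rows that do not move let the fingers close. It gives the time, the measured TCP pose, the force, the opening and the grip force at its end, in the units of the state.
- r.state(): the state, without advancing time (a new reading comes with each control period).
- r.read_camera(name): name is "scene" or "top" or "wrist"; returns (picture, depth): 384x512x3 uint8, red, green, blue; 384x512 float32, m along the optical axis (not along the pixel's ray), 0 where there is no reading.
- r.camera_params(name): a dict with "fov_y" (degrees; the focal length in pixels is half the picture's height over the tangent of half this angle, whatever the lens; pixels are square), "cx", "cy" (the principal point, pixels), "world_from_camera" (4x4, takes a point from camera to world coordinates). Camera axes: x right, y down, z forward; pixel columns grow to the right and rows downward; lengths in m; the calibration is good to about 2 mm. The wrist camera is an equidistant fisheye: a pixel r from the principal point sees the ray r / f radians off the axis. A picture is of the moment at which its call begins: read the wrist's pose just before it. camera_params takes no time and is no camera call; for the wrist camera it gives the pose at the moment of the call.
- r.hand_in(): hands the job in; it is judged then, once.
Trained networks look in the newest picture that a camera, given by its name, has taken for a name from the list of things; names that differ only in an ending like _2 or _b are one class to them, and where a whole thing is asked for, a point or a joint stands for the part that bears it (a point fixed in the world has none). Each returns a list of dicts, best first, with "score" (0 to 1); they miss things now and then, are a little off and sometimes report something else, mostly with a low value. They report only what shows in the picture. A call takes as long as a camera call.
- r.find_in(thing, camera): "box" ([centre column, centre row, width, height] in pixels, round what is visible of it).
- r.regions_of(thing, camera): "region" (384x512 bool, what is visible of it) and "box" ([centre column, centre row, width, height] in pixels, round what is visible of it).
- r.landmark_of(thing, camera): "location" ([column, row] in pixels: a listed point, or the origin of a listed thing).
The state is a dict: "time_s": time; "qpos": joint angles; "joint_vel": joint speeds; "tau": joint torques, N m; "position": TCP position; "ee_rot": TCP orientation; "wrist_force": force on the tool from outside, world axes, zero at the start; "torque": the same for the moment, N m; "opening": opening from 0.0 (shut) to 1.0 (fully open); "gripper_force": force on a finger pad.
Only numpy, scipy, OpenCV 4.12 (cv2) and the standard library are available. Lean on these libraries where they do the work, as an engineer would, in place of code of your own. Each camera call takes 0.05 s, during which the arm holds its last target. There are 200 camera calls.

### The job

Strike the red vent pin on the blue lid with the wooden mallet, a brisk tap that snaps it fully home; do not touch the pin with the gripper. Stand the mallet back on the worktop, then stack the green-lidded tub on the blue lid so that all four corner feet sit in the lid's recesses. Leave the mug, salt shaker and egg timer where they are.

Things in the scene. Friction and masses are not known exactly. Their poses are not given: they have to be found in the camera images.
- base_tub: White tub with a blue lid, 100 (x) x 130 (y) x 70 mm high, standing fixed on the worktop. Origin: centre of its underside, z up. In the flat lid are four square corner recesses, 24 x 24 mm, 6 mm deep, centred at x = +-34, y = +-49 mm. The red vent pin stands in the middle of the lid.
- pin_top (a point): Centre of the top of the red vent pin's flat head (23 mm across, 4 mm thick); moves with the pin. 92 mm above the worktop with the pin up (22 mm proud of the lid), 74 mm with the pin home (4 mm proud).
- vent_pin (a joint): How far the vent pin is pressed down, m: 0 = up (as it starts), 0.018 = fully home. Over-centre spring: resists with up to about 7 N, springs back up if it stops short of half way (0.009; a brisk blow can carry it over by its own swing), beyond that snaps home and stays. It must be struck: moving down faster than 0.05 m/s under the mallet in the first half of its travel.
- seat (a point): On the base tub, centre of the lid in x and y, at the level of the recess floors (64 mm above the worktop). top_tub's origin lies here when the tub is seated.
- top_tub: Loose white tub with a green lid, 100 (x) x 130 (y) mm, 0.35 kg. Origin: centre of its underside at the level of the feet's tips, z up. Four round grey corner feet at x = +-34, y = +-49 mm, 14 mm long, 18 mm thick, tapered to 14 mm at the tip. Lid top at z = 65 mm. May be stacked either way round (half turn). A vent pin left up holds it off the lid.
- tub_grip (a point): Grip point of the green bar on the top tub's lid, 78 mm above the feet's tips. Bar: 64 mm long along the tub's x, 18 mm thick in y, from z = 65 to 92 mm; solid, nothing beside it.
- mallet: Wooden kitchen mallet, 0.28 kg, standing on its head. Origin: centre of the lower striking face. Head: upright pale cylinder 54 mm across, z = 0 to 80 mm, steel bands. Dark handle: level, along the mallet's -x from the head to x = -170 mm, 20 mm thick in y, z = 29 to 55 mm. It stands steadily on its head when put down.
- mallet_grip (a point): A place to grip the mallet's handle from above, across y: 55 mm from the head's axis (x = -55 mm), 42 mm above the lower striking face.
- mug: Green mug, 86 x 118 x 96 mm, bystander behind the work; origin at the centre of its underside.
- salt: Salt shaker, grey cap, 44 mm across, 90 mm high, bystander; origin at the centre of its underside.
- timer: White and grey egg timer, 63 mm across, 58 mm high, bystander; origin at the centre of its underside.

How it is judged:
On the way, in this order (a step that is already met when the one before it is completed fails the run):
1. the mallet strikes the pin: it touches the pin while the pin moves down faster than 0.05 m/s in the first half of its travel (contact force between mallet and vent_pin above 0.5 N and velocity of joint vent_pin above 0.05 m/s and value of joint vent_pin below 0.009 m).
2. the pin has snapped home and stays, the mallet lifted off it (value of joint vent_pin above 0.0155 m and contact force between mallet and vent_pin below 0.1 N), for 0.2 s.
3. the mallet stands on the worktop, let go (height (world z) of mallet below 0.006 m and angle between mallet's own z axis and vertical below 0.1 rad and contact force between the fingers and mallet below 0.1 N), for 0.2 s.
4. the tub sits on the lid with its feet in the recesses (horizontal distance between top_tub and seat below 0.006 m and z of top_tub in the frame of seat below 0.0025 m), for 0.2 s.
At the end, for the whole second after the job is handed in: Pin pressed at least 15.5 of 18 mm; top tub at rest on the blue lid, centred within 6 mm, foot tips within 2.5 mm of the recess floors, tilt < 0.03 rad, turned within 0.1 rad of the base tub (either way round); mallet at rest on its head on the worktop, tilt < 0.1 rad (all of step 4 and value of joint vent_pin above 0.0155 m and z of top_tub in the frame of seat above -0.003 m and angle between top_tub's own z axis and vertical below 0.03 rad and angle between the x axis of top_tub and the x axis of base_tub, either way round below 0.1 rad and linear speed of each of top_tub, mallet below 0.02 m/s and height (world z) of mallet between -0.006 and 0.006 m and angle between mallet's own z axis and vertical below 0.1 rad); the robot touches nothing.
It fails at once if the gripper touches the vent pin (contact force between any of the fingers, the arm and vent_pin above 0.5 N).
It fails at once if the mug, salt shaker or egg timer is moved more than 30 mm (distance of any of mug, salt, timer from where it was at the start of the episode above 0.03 m).
It also fails if it takes over 58 s, if anything falls off the work surface, if the arm or the gripper's body presses on something with over 40 N, if the wrist force passes 120 N, or if a joint passes its speed limit or range.

## Working session

There is one attempt and no reset: what is moved stays moved. The work goes in short steps, Python scripts to look and compute and a shell command to move; the robot and the scene stay as the last step left them, time stands still between calls to the robot, and variables do not carry over. Pictures are saved under pics/ and viewed, at most 10 in all, crops included, and the job is handed in when it is done.

```bash
mkdir -p pics; cat > h.py <<'E'
from station import r
import numpy as np, cv2
from scipy.spatial.transform import Rotation as R
def cloud(cam):
    img,d=r.read_camera(cam); p=r.camera_params(cam)
    H,W=d.shape; f=H/2/np.tan(np.radians(p['fov_y'])/2)
    u,v=np.meshgrid(np.arange(W),np.arange(H))
    c=np.stack([(u-p['cx'])/f*d,(v-p['cy'])/f*d,d,np.ones_like(d)],-1)
    w=c@np.array(p['world_from_camera']).T
    return img,d,w[...,:3]
E
python3 - <<'E'
from h import *
s=r.state(); print(s['time_s'],s['position'],s['ee_rot'],R.from_quat(s['ee_rot']).as_matrix().round(3).tolist())
ims=[]
for cam in ['top','scene']:
    img,d,w=cloud(cam); ims.append(img); np.save(cam+'.npy',w)
    for t in ['base_tub','top_tub','mallet','mug','salt','timer']:
        q=r.regions_of(t,cam)
        if q:
            m=q[0]['region']&(d>0); P=w[m]
            zt=np.percentile(P[:,2],95); T=P[abs(P[:,2]-zt)<.006]
            print(cam,t,round(q[0]['score'],2),q[0]['box'],'med',np.median(P,0).round(3),'ztop',zt.round(3),'rect',cv2.minAreaRect((P[P[:,2]>0.01][:,:2]*1000).astype(np.float32)))
    for t in ['pin_top','tub_grip','mallet_grip','mallet','seat']:
        q=r.landmark_of(t,cam)
        if q:
            c,rr=np.round(q[0]['location']).astype(int); print(cam,t,round(q[0]['score'],2),c,rr,w[np.clip(rr,0,383),np.clip(c,0,511)].round(4))
cv2.imwrite('pics/a.png',cv2.cvtColor(cv2.resize(np.vstack(ims),None,fx=.78,fy=.78),cv2.COLOR_RGB2BGR))
E
```

```text
0.0 [0.2218939  0.61024804 0.20458732] [ 1.73516352e-01  9.84830553e-01 -9.14449082e-04 -1.48136206e-04] [[-0.94, 0.342, -0.001], [0.342, 0.94, -0.002], [-0.0, -0.002, -1.0]]
top base_tub 0.93 [226.4, 237.2, 63.9, 50.3] med [0.472 0.029 0.07 ] ztop 0.073 rect ((472.01226806640625, 29.14147186279297), (100.18054962158203, 136.67361450195312), 8.431979179382324)
top top_tub 0.93 [150.2, 229.5, 66.2, 55.6] med [0.482 0.2   0.066] ztop 0.092 rect ((483.1630554199219, 204.25830078125), (138.0728759765625, 99.91278839111328), 75.67987823486328)
top mallet 0.85 [361.8, 263.1, 34.9, 88.9] med [ 0.461 -0.274  0.056] ztop 0.082 rect ((421.9533386230469, -270.45745849609375), (52.23044967651367, 192.92832946777344), 89.24844360351562)
top mug 0.71 [239.0, 127.9, 41.7, 45.9] med [0.738 0.012 0.042] ztop 0.095 rect ((716.5465698242188, 9.501861572265625), (107.6602554321289, 83.42864227294922), 12.916135787963867)
top salt 0.65 [185.3, 131.2, 20.0, 22.0] med [0.713 0.133 0.069] ztop 0.089 rect ((718.65771484375, 135.65882873535156), (37.63022994995117, 36.780399322509766), 83.83521270751953)
top 
[... 928 characters left out ...]
656), (107.64559936523438, 85.27494812011719), 77.18006134033203)
scene salt 0.71 [238.8, 153.7, 13.5, 32.4] med [0.709 0.129 0.048] ztop 0.088 rect ((714.2401733398438, 133.12570190429688), (31.091320037841797, 39.921695709228516), 34.76872253417969)
scene timer 0.97 [320.2, 193.6, 23.1, 25.2] med [ 0.71  -0.132  0.044] ztop 0.059 rect ((722.9805297851562, -126.26158905029297), (57.06691360473633, 57.510868072509766), 0.43622615933418274)
scene pin_top 0.43 200 204 [0.4597 0.0313 0.0923]
scene tub_grip 0.79 157 175 [0.4812 0.199  0.0766]
scene mallet_grip 0.67 311 299 [ 0.4267 -0.2806  0.0564]
scene mallet 0.84 322 290 [ 0.46   -0.2853  0.0516]
scene seat 0.86 206 211 [0.4661 0.0208 0.0723]
```

View pics/a.png

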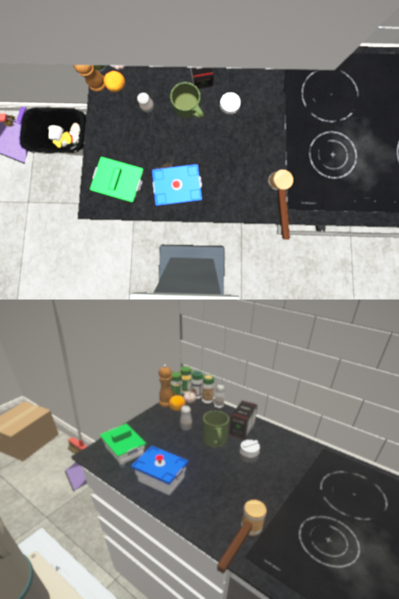

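The picture (top view above, scene view below, scaled 0.78) shows the green tub at (117,180), the blue tub with its red pin at (176,184), and the mallet head at (282,180) with the handle pointing toward the robot. The mug, salt and timer stand behind. Next I'll do finer fits.

```bash
python3 - <<'E'
from h import *
for cam in ['top','scene']:
    img,d,w=cloud(cam); hsv=cv2.cvtColor(img,cv2.COLOR_RGB2HSV).astype(int); h,s,v=[hsv[...,i] for i in range(3)]
    x,y,z=[w[...,i] for i in range(3)]
    near=lambda a,b,rad:np.hypot(x-a,y-b)<rad
    def rep(n,m):
        P=w[m]; 
        if len(P)<5: print(n,len(P)); return
        q=P[:,:2]; c=q.mean(0); ev,V=np.linalg.eigh(np.cov((q-c).T)); a=V[:,1]
        rc=cv2.minAreaRect((q*1000).astype(np.float32))
        print(cam,n,len(P),'mean',P.mean(0).round(4),'axis',np.degrees(np.arctan2(a[1],a[0])).round(1),'rect',np.round(rc[0],1),np.round(rc[1],1),round(rc[2],1))
    rep('blue',(h>95)&(h<130)&(s>100)&near(.47,.03,.12)&(abs(z-.07)<.006))
    rep('red',((h<8)|(h>172))&(s>120)&near(.47,.03,.04)&(z>.08))
    rep('green',(h>50)&(h<90)&(s>80)&near(.48,.2,.12)&(abs(z-.065)<.005))
    rep('bar',(h>50)&(h<90)&(s>80)&near(.48,.2,.06)&(abs(z-.092)<.004))
    rep('head',near(.48,-.27,.06)&(abs(z-.081)<.005))
    rep('handle',near(.40,-.28,.13)&(abs(z-.055)<.006))
    m=near(.40,-.28,.13)&(abs(z-.055)<.006)
    for lo in np.arange(.28,.48,.03):
        k=m&(x>=lo)&(x<lo+.03); print(lo.round(2),k.sum(),w[k].mean(0).round(4) if k.any() else '')
E
```

```text
top blue 1893 mean [0.469  0.0376 0.0698] axis 92.5 rect [471.8  29.8] [100.3 134.4] 8.2
top red 47 mean [0.4702 0.0288 0.0926] axis 75.2 rect [470.4  29. ] [13.2 15.4] 1.6
top green 2228 mean [0.4827 0.2037 0.0653] axis 75.8 rect [483.2 204.8] [130.6 100. ] 75.8
top bar 225 mean [0.4837 0.2043 0.0918] axis 165.1 rect [483.2 204.5] [17.4 63. ] 75.9
top head 462 mean [ 0.493  -0.2719  0.0802] axis 64.0 rect [ 492.5 -271.8] [50.8 51.7] 0.3
top handle 621 mean [ 0.3997 -0.2779  0.0544] axis -172.8 rect [ 420.8 -275.1] [191.8  32.7] 10.3
0.28 0 
0.31 63 [ 0.3327 -0.2841  0.0546]
0.34 129 [ 0.355  -0.2824  0.0545]
0.37 129 [ 0.3855 -0.2803  0.0542]
0.4 117 [ 0.4149 -0.2777  0.0545]
0.43 126 [ 0.4448 -0.2753  0.0545]
0.46 44 [ 0.4689 -0.266   0.0542]
scene blue 1711 mean [0.4662 0.0257 0.0699] axis 100.0 rect [469.7  29.7] [103.5 135.1] 8.1
scene red 36 mean [0.467  0.026  0.0923] axis -140.0 rect [468.1  26.9] [14.4 13.7] 40.8
scene green 1071 mean [0.4738 0.1941 0.0658] axis 81.7 rect [480.4 202.2] [132.3  99.5] 75.7
scene bar 141 mean [0.4788 0.2029 0.0919] axis 165.1 rect [480.4 204.1] [20.  62.2] 76.5
scene head 511 mean [ 0.4892 -0.274   0.0808] axis -167.4 rect [ 490.6 -273.4] [51.7 51.9] 31.0
scene handle 881 mean [ 0.3971 -0.2823  0.0552] axis -177.1 rect [ 410.5 -273.7] [ 48.  175.1] 88.6
0.28 0 
0.31 122 [ 0.3307 -0.2866  0.0547]
0.34 182 [ 0.3548 -0.2851  0.0553]
0.37 171 [ 0.3852 -0.2825  0.0551]
0.4 151 [ 0.4151 -0.2804  0.0553]
0.43 144 [ 0.4447 -0.2777  0.0553]
0.46 106 [ 0.4703 -0.2808  0.0554]
```

```bash
cat > go.py <<'E'
# usage: go.py x y z [yaw of tool y, deg] : shift in tool axes (as they stand) and turn units to reach it
import sys; from h import *
s=r.state(); M=R.from_quat(s['ee_rot']).as_matrix(); a=[float(v) for v in sys.argv[1:]]
d=M.T@(np.array(a[:3])-s['position']); yaw=np.degrees(np.arctan2(M[1,1],M[0,1]))
print('t',round(s['time_s'],2),'pos',np.round(s['position'],4),'yaw',yaw.round(2),'tilt',np.degrees(np.arccos(-M[2,2])).round(2),'shift',d.round(4),'turn',((yaw-a[3])/6).round(3) if len(a)>3 else '','q',np.round(s['qpos'],2),'F',np.round(s['wrist_force'],1),'op',round(s['opening'],3),round(s['gripper_force'],1))
E
python3 -m pendant '{"targets":[[[0,0,0],-1],[[0,0,0],-1],[[0,0,0],-1],[[0,0,0],-1],[[0,0,0],-0.08]]}' 1
python3 -m pendant '{"targets":[[[-0.025,-0.04,0],0],[[-0.025,-0.04,0],0],[[-0.025,-0.04,0],0],[[-0.025,-0.04,0],0],[[-0.025,-0.04,0],0],[[-0.025,-0.04,0],0],[[-0.025,-0.04,0],0],[[-0.025,-0.04,0],0]]}'
python3 go.py 0.4369 -0.277 0.12 94.5
```

```text
time_s: 1.8
position: [0.2222, 0.6108, 0.2055]
ee_rot: [-0.039, 0.999, 0.0, -0.0]
wrist_force: [-0.1, -0.6, -0.2]
opening: 1.003
gripper_force: 0.0
time_s: 2.6
position: [0.4476, 0.306, 0.2058]
ee_rot: [-0.038, 0.999, 0.0, 0.0]
wrist_force: [0.7, 0.1, 0.4]
opening: 1.004
gripper_force: 0.0
t 2.6 pos [0.4476 0.306  0.2058] yaw 94.35 tilt 0.04 shift [ 0.055  -0.5805  0.0855] turn -0.025 q [-0.6   0.47 -0.07  1.82  0.04  0.85  0.95] F [0.7 0.1 0.4] op 1.004 0.0
```

```bash

python3 -m pendant '{"targets":[[[0,-0.045,0],0],[[0,-0.045,0],0],[[0,-0.045,0],0],[[0,-0.045,0],0],[[0,-0.045,0],0],[[0,-0.045,0],0],[[0,-0.045,0],0],[[0,-0.045,0],0]]}' | tail -3
python3 -m pendant '{"targets":[[[0.015,-0.045,0],0],[[0.02,-0.045,0],0],[[0.02,-0.045,0],0],[[0,-0.045,0],0],[[0,0,0.01],0],[[0,0,0],0],[[0,0,0],0]]}' |tail -3
python3 go.py 0.4369 -0.277 0.023 94.5
python3 - <<'E'
from h import *
img,d=r.read_camera('wrist'); p=r.camera_params('wrist'); print(p['fov_y'],p['cx'],p['cy'],np.round(p['world_from_camera'],3).tolist())
for t in ['mallet_grip','mallet']: print(t,[(q['score'],q['location']) for q in r.landmark_of(t,'wrist')])
cv2.imwrite('pics/b.png',img[...,::-1])
E
```

```text
wrist_force: [0.7, -0.4, -0.8]
opening: 0.999
gripper_force: 0.0
wrist_force: [-1.4, 0.3, -0.3]
opening: 1.0
gripper_force: 0.0
t 4.1 pos [ 0.4341 -0.2336  0.1953] yaw 94.53 tilt 0.08 shift [ 0.0005 -0.0437  0.1722] turn 0.005 q [ 0.44  0.42 -0.    1.96  0.    0.77  2.09] F [-1.4  0.3 -0.3] op 1.0 0.0
65.70646984690485 255.05805729281602 187.7613445770035 [[-0.079, 0.966, 0.245, 0.363], [0.997, 0.076, 0.021, -0.24], [0.002, 0.246, -0.969, 0.375], [0.0, 0.0, 0.0, 1.0]]
mallet_grip [(0.56, [220.5, 176.7])]
mallet [(0.65, [223.4, 210.8])]
```

View pics/b.png

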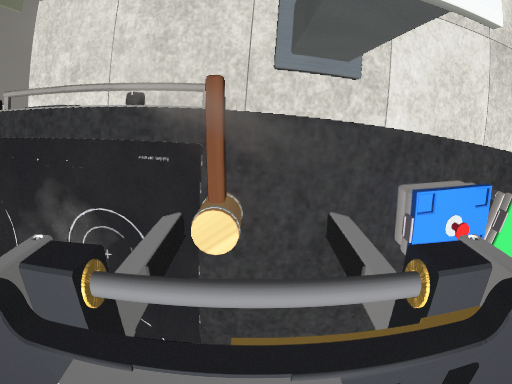

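The wrist view shows the handle upright at column 215 and the head at (216,230), left of the fingers as measured and aligned with the tool. Next I shift over and descend.

```bash

python3 -m pendant '{"targets":[[[0,-0.0437,0],0],[[0,0,0.04],0],[[0,0,0.04],0],[[0,0,0.04],0],[[0,0,0.03],0],[[0,0,0.022],0],[[0,0,0],0],[[0,0,0],0]]}' | tail -3
python3 go.py 0.4369 -0.277 0.023 94.5
python3 -m pendant '{"targets":[[[0,0,0],0],[[0,0,0],0],[[0,0,0],0],[[0,0,0],0],[[0,0,0],0],[[0,0,0],0]]}' 0
python3 go.py 0.4369 -0.277 0.023 94.5
```

```text
wrist_force: [-0.5, -0.0, -0.5]
opening: 0.998
gripper_force: 0.0
t 5.05 pos [ 0.438  -0.2781  0.0238] yaw 94.56 tilt 0.01 shift [0.001  0.0012 0.0008] turn 0.009 q [ 0.51  0.73 -0.    2.02  0.    0.39  2.16] F [-0.5 -0.  -0.5] op 0.998 0.0
time_s: 5.65
position: [0.4375, -0.2787, 0.0236]
ee_rot: [-0.039, 0.999, -0.0, 0.0]
wrist_force: [-0.7, -0.3, -0.4]
opening: 0.527
gripper_force: 0.0
t 5.65 pos [ 0.4375 -0.2787  0.0236] yaw 94.49 tilt 0.01 shift [0.0005 0.0018 0.0006] turn -0.002 q [ 0.51  0.73 -0.    2.02  0.    0.39  2.16] F [-0.7 -0.3 -0.4] op 0.527 0.0
```

```bash

python3 -m pendant '{"targets":[[[0,0,0],0],[[0,0,0],0],[[0,0,0],0],[[0,0,0],0],[[0,0,0],0],[[0,0,0],0]]}' |tail -3
python3 -m pendant '{"targets":[[[0,0,-0.02],0],[[0,0,-0.03],0],[[0,0,-0.03],0],[[0,0,-0.03],0],[[0,0,-0.03],0],[[0,0,0],0],[[0,0,0],0]]}' |tail -3
python3 go.py 0.4152 0.025 0.164 94.5
python3 - <<'E'
from h import *
img,d,w=cloud('top'); x,y,z=w[...,0],w[...,1],w[...,2]
m=(np.hypot(x-.492,y+.272)<.06)&(z>.19)&(z<.24); P=w[m]; print('head top',len(P),P.mean(0).round(4),np.round(cv2.minAreaRect((P[:,:2]*1000).astype(np.float32))[0],1))
A=np.c_[P[:,:2]-P[:,:2].mean(0),np.ones(len(P))]; print('slope',np.linalg.lstsq(A,P[:,2],rcond=None)[0].round(4))
print(r.state()['torque'])
E
```

```text
wrist_force: [-0.6, 0.4, -0.9]
opening: 0.212
gripper_force: 30.0
wrist_force: [-0.5, 0.3, -3.3]
opening: 0.21
gripper_force: 30.0
t 6.95 pos [ 0.4371 -0.2785  0.1632] yaw 94.5 tilt 0.02 shift [-0.002   0.3043 -0.0008] turn -0.0 q [ 0.51  0.5   0.    1.93 -0.    0.72  2.16] F [-0.5  0.3 -3.3] op 0.21 30.0
head top 729 [ 0.4918 -0.2689  0.2172] [ 482.6 -263.1]
slope [ 0.0861 -0.1938  0.2172]
[ 0.07802437  0.10155201 -0.01732674]
```

```bash

python3 -m pendant '{"targets":[[[0,0.03,0],0],[[0,0.04,0],0],[[0,0.04,0],0],[[0,0.04,0],0],[[0,0.04,0],0],[[0,0.04,0],0],[[0,0.035,0],0],[[0,0.025,0],0]]}' |tail -3
python3 -m pendant '{"targets":[[[-0.001,0.014,0],0],[[0,0,0],0],[[0,0,0],0],[[0,0,0],0]]}' |tail -3
python3 go.py 0.4155 0.0247 0.1616 94.5
python3 - <<'E'
from h import *
for cam in ['top','scene']:
    img,d,w=cloud(cam); x,y,z=w[...,0],w[...,1],w[...,2]
    m=(np.hypot(x-.47,y-.029)<.035)&(abs(z-.218)<.008); P=w[m]; print(len(P)); 
    if len(P)>20:
        c=np.median(P,0); print(cam,c.round(4),np.round(cv2.minAreaRect((P[:,:2]*1000).astype(np.float32)),1) if 0 else cv2.minAreaRect((P[:,:2]*1000).astype(np.float32)))
        A=np.c_[P[:,:2]-c[:2],np.ones(len(P))]; print('slope',np.linalg.lstsq(A,P[:,2],rcond=None)[0].round(4))
cv2.imwrite('pics/c.png',img[120:320,100:350,::-1].repeat(2,0).repeat(2,1))
E
```

```text
wrist_force: [0.2, 0.5, -3.5]
opening: 0.212
gripper_force: 30.0
wrist_force: [-0.1, -0.7, -2.3]
opening: 0.21
gripper_force: 30.0
t 8.2 pos [0.4142 0.0232 0.1629] yaw 94.39 tilt 0.1 shift [-0.0014  0.0014  0.0013] turn -0.018 q [-0.12  0.37 -0.    2.18  0.    0.59  1.52] F [-0.1 -0.7 -2.3] op 0.21 30.0
154
top [0.4872 0.0305 0.2192] ((483.8141784667969, 24.546133041381836), (52.553462982177734, 24.775447845458984), 77.10953521728516)
slope [-0.0242  0.0449  0.2189]
11
```

View pics/c.png

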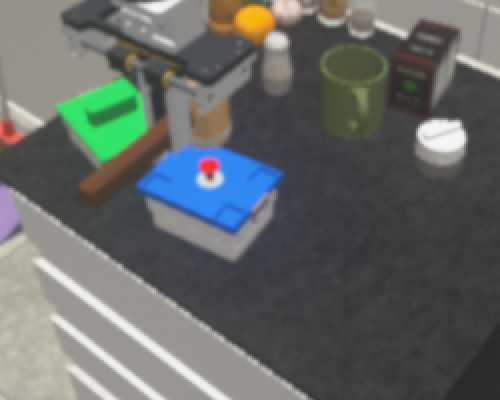

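The scene view shows the mallet held level above the tub, with the head at (210,110) and the pin at (208,168). The depth readings put the head over the pin. Next is the strike.

```bash

python3 -m pendant '{"targets":[[[-0.001,0.001,0.032],0],[[0,0,0.031],0],[[0,0,0],0],[[0,0,-0.03],0],[[0,0,-0.04],0],[[0,0,0],0],[[0,0,0],0],[[0,0,0],0]]}'
python3 - <<'E'
from h import *
for cam in ['top','scene']:
    img,d,w=cloud(cam); x,y,z=w[...,0],w[...,1],w[...,2]
    hsv=cv2.cvtColor(img,cv2.COLOR_RGB2HSV).astype(int); h,s=hsv[...,0],hsv[...,1]
    m=((h<8)|(h>172))&(s>120)&(np.hypot(x-.47,y-.029)<.04)&(z>.06)&(z<.11)
    print(cam,m.sum(),np.median(w[m],0) if m.any() else '')
E
python3 go.py 0.4155 0.0247 0.1616 94.5
```

```text
time_s: 9.1
position: [0.4147, 0.0252, 0.1702]
ee_rot: [-0.039, 0.999, -0.0, -0.001]
wrist_force: [0.1, 0.0, -3.0]
opening: 0.212
gripper_force: 30.0
top 0 
scene 39 [0.46705495 0.02705341 0.07492274]
t 9.2 pos [0.4145 0.0253 0.1697] yaw 94.48 tilt 0.14 shift [-0.0009 -0.0007  0.0081] turn -0.004 q [-0.13  0.36 -0.    2.17  0.    0.61  1.52] F [-0.2 -0.3 -2.6] op 0.21 30.0
```

The pin reads 0.075, so it is home. Now I carry the mallet back.

```bash

python3 -m pendant '{"targets":[[[0,-0.03,0],0],[[0,-0.04,0],0],[[0,-0.04,0],0],[[0,-0.04,0],0],[[0,-0.04,0],0],[[0,-0.04,0],0],[[0,-0.035,0],0],[[0,-0.03,0],0]]}' |tail -3
python3 -m pendant '{"targets":[[[0,-0.01,0],0],[[0,0,0.03],0],[[0,0,0.04],0],[[0,0,0.03],0],[[0,0,0.02],0],[[0,0,0],0],[[0,0,0],0]]}' |tail -3
python3 go.py 0.4375 -0.2787 0.0236 94.5
python3 - <<'E'
from h import *
for cam in ['top','scene']:
    img,d,w=cloud(cam); x,y,z=w[...,0],w[...,1],w[...,2]
    m=(np.hypot(x-.488,y+.275)<.035)&(z>.09)&(z<.13); P=w[m]; print(cam,len(P)); 
    if len(P)>20:
        c=np.median(P,0); k=abs(P[:,2]-c[2])<.006; P=P[k]; print(c.round(4),len(P))
        A=np.c_[P[:,:2]-c[:2],np.ones(len(P))]; print('slope',np.linalg.lstsq(A,P[:,2],rcond=None)[0].round(4))
cv2.imwrite('pics/d.png',img[230:384,220:400,::-1].repeat(3,0).repeat(3,1))
E
```

```text
wrist_force: [-0.0, 1.1, -3.0]
opening: 0.213
gripper_force: 30.0
wrist_force: [0.1, -0.4, -2.9]
opening: 0.213
gripper_force: 30.0
t 10.7 pos [ 0.4393 -0.2776  0.0502] yaw 94.54 tilt 0.1 shift [ 0.0019 -0.001   0.0266] turn 0.007 q [ 0.51  0.68  0.01  2.01 -0.01  0.45  2.17] F [ 0.1 -0.4 -2.9] op 0.213 30.0
top 487
[ 0.496  -0.2703  0.1073] 460
slope [0.0081 0.0008 0.1074]
scene 40
[ 0.4719 -0.2644  0.1056] 29
slope [ 0.3719 -0.4186  0.107 ]
```

View pics/d.png

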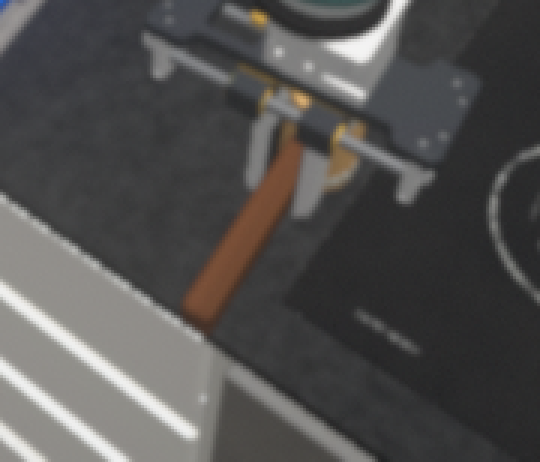

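The crop shows the mallet hanging level in the fingers, with the handle running from (285,160) to (200,310) and the head behind. Top-camera slope is under 0.01. Next I lower it and let go.

```bash

python3 -m pendant '{"targets":[[[0,0,0.015],0],[[0,0,0.008],0],[[0,0,0.003],0],[[0,0,0],0],[[0,0,0],0]]}' |tail -3
python3 go.py 0.4375 -0.2787 0.0236 94.5
python3 -m pendant '{"targets":[[[0,0,0],0],[[0,0,0],0],[[0,0,0],0],[[0,0,0],0],[[0,0,0],0],[[0,0,0],0],[[0,0,0],0],[[0,0,0],0]]}' 1 |tail -3
python3 -m pendant '{"targets":[[[0,0,0],0],[[0,0,-0.01],0],[[0,0,-0.03],0],[[0,0,-0.04],0],[[0,0,-0.04],0],[[0,0,-0.04],0],[[0,0,-0.03],0]]}' |tail -3
python3 go.py 0.4825 0.204 0.21 75.7
```

```text
wrist_force: [0.1, 0.1, -3.0]
opening: 0.211
gripper_force: 30.0
t 11.3 pos [ 0.4398 -0.2787  0.0249] yaw 94.49 tilt 0.04 shift [0.0023 0.0002 0.0013] turn -0.002 q [ 0.51  0.73  0.01  2.02 -0.01  0.39  2.17] F [ 0.1  0.1 -3. ] op 0.211 30.0
wrist_force: [-0.3, 0.1, 0.3]
opening: 0.849
gripper_force: 0.0
wrist_force: [0.7, 0.1, 0.0]
opening: 1.0
gripper_force: 0.0
t 12.8 pos [ 0.4399 -0.2788  0.2178] yaw 94.49 tilt 0.18 shift [-0.0802  0.478   0.0072] turn 3.131 q [ 0.5   0.43  0.02  1.86 -0.01  0.85  2.17] F [0.7 0.1 0. ] op 1.0 0.0
```

```bash

python3 -m pendant '{"targets":[[[-0.007,0.043,0],0],[[-0.007,0.043,0],0],[[-0.007,0.043,0],0],[[-0.007,0.043,0],0],[[-0.007,0.043,0],0],[[-0.007,0.043,0],0],[[-0.007,0.043,0],0],[[-0.007,0.043,0],0]]}' |tail -3
python3 -m pendant '{"targets":[[[-0.008,0.043,0],0],[[-0.008,0.043,0],0],[[-0.008,0.043,0],0],[[0,0,0],1],[[0,0,0],1],[[0,0,0],1],[[0,0,0],0.131],[[0,0,0],0]]}' |tail -3
python3 - <<'E'
from h import *
img,d,w=cloud('top'); x,y,z=w[...,0],w[...,1],w[...,2]
P=w[(np.hypot(x-.492,y+.272)<.04)&(abs(z-.081)<.008)]; print('mallet',len(P),P.mean(0).round(4))
E
python3 go.py 0.4825 0.204 0.059 75.7
```

```text
wrist_force: [1.1, 0.1, 0.5]
opening: 1.0
gripper_force: 0.0
wrist_force: [-0.2, -0.4, 1.0]
opening: 1.003
gripper_force: 0.0
mallet 475 [ 0.4956 -0.2723  0.0799]
t 14.45 pos [0.4821 0.1992 0.2148] yaw 75.82 tilt 0.02 shift [0.0008 0.0047 0.1558] turn 0.02 q [-0.46  0.43  0.02  1.86 -0.01  0.85  0.89] F [ 0.9 -0.8  0.2] op 0.996 0.0
```

The mallet stands. With the grasp at 78 mm the fingertips would be at 59 mm, below the lid top at 65 mm. I'll keep the tips at about 68.5 mm instead.

```bash

python3 -m pendant '{"targets":[[[0,0.0047,0.03],0],[[0,0,0.04],0],[[0,0,0.04],0],[[0,0,0.025],0],[[0,0,0.011],0],[[0,0,0],0],[[0,0,0],0],[[0,0,0],0]]}' 0.6|tail -3
python3 go.py 0.4825 0.204 0.0685 75.7
python3 -m pendant '{"targets":[[[0,0,0],0],[[0,0,0],0],[[0,0,0],0],[[0,0,0],0],[[0,0,0],0],[[0,0,0],0],[[0,0,0],0],[[0,0,0],0]]}' 0 |tail -3
python3 go.py 0.4825 0.204 0.0685 75.7
```

```text
wrist_force: [-1.1, -0.6, -0.4]
opening: 0.6
gripper_force: 0.0
t 15.25 pos [0.4845 0.2043 0.0699] yaw 75.72 tilt 0.16 shift [ 0.0018 -0.0008  0.0014] turn 0.003 q [-0.46  0.65  0.01  1.99 -0.01  0.5   0.88] F [-1.1 -0.6 -0.4] op 0.6 0.0
wrist_force: [0.3, 2.2, -0.4]
opening: 0.189
gripper_force: 30.0
t 16.05 pos [0.4835 0.2041 0.0685] yaw 75.72 tilt 0.02 shift [ 0.0009 -0.0003  0.    ] turn 0.003 q [-0.46  0.66  0.01  1.99 -0.01  0.5   0.88] F [ 0.3  2.2 -0.4] op 0.189 30.0
```

```bash

python3 -m pendant '{"targets":[[[0,0,-0.01],0],[[0,0,-0.02],0],[[0,0,-0.03],0],[[0,0,-0.03],0],[[0,0,-0.03],0],[[0,0,0],0],[[0,0,0],0]]}' |tail -3
cat > fit.py <<'E'
# fit green lid (held, top at z=Z) as a 100x130 rectangle by its outline, and blue lid, both cameras
import sys; from h import *
for cam in ['top','scene']:
    img,d,w=cloud(cam); hsv=cv2.cvtColor(img,cv2.COLOR_RGB2HSV).astype(int); h,s=hsv[...,0],hsv[...,1]
    p=r.state()['position']; x,y,z=[w[...,i] for i in range(3)]; Z=p[2]-.0035
    g=(h>50)&(h<90)&(s>80)&(np.hypot(x-p[0],y-p[1])<.11)&(abs(z-Z)<.005)
    b=(h>95)&(h<130)&(s>100)&(np.hypot(x-.47,y-.03)<.11)&(abs(z-.07)<.005)
    for n,m in (('green',g),('blue',b)):
        P=w[m]
        if len(P)>50: print(cam,n,len(P),P[:,2].mean().round(4),[np.round(v,1) for v in cv2.minAreaRect((P[:,:2]*1000).astype(np.float32))])
        if n=='green' and len(P)>50:
            A=np.c_[P[:,:2]-P[:,:2].mean(0),np.ones(len(P))]; print('slope',np.linalg.lstsq(A,P[:,2],rcond=None)[0].round(4))
E
python3 fit.py
python3 go.py 0.4715 0.029 0.1885 98.2
```

```text
wrist_force: [-0.5, -0.3, -4.1]
opening: 0.186
gripper_force: 30.0
top green 809 0.1849 [array([482.6, 203.7]), array([129.6, 100. ]), np.float64(75.7)]
slope [-0.0005  0.0035  0.1849]
top blue 1669 0.07 [array([471.8,  29.7]), array([ 99.9, 134.2]), np.float64(8.4)]
scene green 1019 0.1846 [array([479.4, 201.4]), array([131.1, 100.3]), np.float64(75.5)]
slope [0.0053 0.0024 0.1846]
scene blue 1673 0.0703 [array([469.3,  30.9]), array([102.4, 135.4]), np.float64(7.8)]
t 16.85 pos [0.4819 0.2031 0.187 ] yaw 75.71 tilt 0.2 shift [-0.0329 -0.1713 -0.0012] turn -3.749 q [-0.47  0.47  0.02  1.89 -0.01  0.78  0.88] F [-1.1 -0.4 -4.3] op 0.192 30.0
```

```bash

python3 -m pendant '{"targets":[[[-0.004,-0.021,0],0],[[-0.006,-0.03,0],0],[[-0.007,-0.035,0],0],[[-0.007,-0.035,0],0],[[-0.006,-0.03,0],0],[[-0.003,-0.02,0],0],[[0,0,0],-1],[[0,0,0],-1]]}' |tail -3
python3 -m pendant '{"targets":[[[0,0,0],-1],[[0,0,0],-0.75],[[0,0,0],0],[[0,0,0],0],[[0,0,0],0]]}' |tail -3
python3 fit.py
python3 go.py 0.471 0.0292 0.1325 98.2
```

```text
wrist_force: [-0.2, 1.1, -3.0]
opening: 0.19
gripper_force: 30.0
wrist_force: [-0.2, -0.0, -3.5]
opening: 0.189
gripper_force: 30.0
top green 310 0.1846 [array([478.4, -13.1]), array([99.9, 40.1]), np.float64(9.6)]
slope [-0.0007  0.007   0.1846]
scene green 1495 0.1853 [array([470.2,  28.3]), array([101.1, 132.8]), np.float64(8.4)]
slope [0.009  0.0037 0.1853]
scene blue 1339 0.0702 [array([468.3,  29.7]), array([101.6, 136.2]), np.float64(9.9)]
t 18.25 pos [0.4729 0.03   0.1882] yaw 98.17 tilt 0.04 shift [ 0.002  -0.0006  0.0557] turn -0.005 q [-0.06  0.41 -0.08  2.01  0.05  0.73  1.54] F [-0.4  0.4 -3.6] op 0.189 30.0
```

```bash

python3 -m pendant '{"targets":[[[0.0015,0,0.02],0],[[0,0,0.02],0],[[0,0,0.005],0],[[0,0,0.005],0],[[0,0,0.004],0],[[0,0,0.002],0],[[0,0,0],0],[[0,0,0],0]]}' |tail -3
python3 fit.py
python3 go.py 0.471 0.0292 0.1325 98.2
```

```text
wrist_force: [-0.8, 1.3, -3.3]
opening: 0.189
gripper_force: 30.0
top green 258 0.1295 [array([478.4, -15.3]), array([99.7, 37.7]), np.float64(8.4)]
slope [-0.0053  0.0133  0.1295]
scene green 1443 0.13 [array([471.1,  29.1]), array([103.1, 131.4]), np.float64(8.2)]
slope [0.0087 0.0026 0.13  ]
scene blue 527 0.0699 [array([469.1,  29.3]), array([101.1, 131.9]), np.float64(8.7)]
t 19.15 pos [0.4718 0.0298 0.1328] yaw 98.2 tilt 0.03 shift [ 0.0009 -0.0004  0.0003] turn 0.001 q [-0.07  0.49 -0.07  2.07  0.06  0.58  1.53] F [ 0.6  0.5 -4.7] op 0.187 30.0
```

```bash

python3 -m pendant '{"targets":[[[0.001,0,0],0],[[0,0,0.0005],0],[[0,0,0],0]]}' |tail -3
python3 -m pendant '{"targets":[[[0,0,0],0],[[0,0,0],0],[[0,0,0],0],[[0,0,0],0],[[0,0,0],0],[[0,0,0],0]]}' 0.6 |tail -3
python3 -m pendant '{"targets":[[[0,0,-0.02],0],[[0,0,-0.04],0],[[0,0,-0.04],0],[[0,0,-0.02],0],[[0.0,-0.04,0],0],[[0,-0.04,0],0],[[0,-0.04,0],0],[[0,-0.04,0],0]]}' |tail -3
sed -i 's/^    p=r.state.*; x,y/    x,y/; s/Z=p\[2\]-.0035/p=[.471,.029]; Z=.129/' fit.py
python3 fit.py
python3 - <<'E'
from h import *
img,d,w=cloud('top'); x,y,z=w[...,0],w[...,1],w[...,2]
P=w[(np.hypot(x-.494,y+.272)<.04)&(abs(z-.081)<.008)]; print('mallet',len(P),P.mean(0).round(4))
s,_=r.read_camera('scene'); cv2.imwrite('pics/e.png',np.hstack([s[100:384,80:400],img[100:384,80:400]])[...,::-1])
print(r.state()['time_s'],np.round(r.state()['joint_vel'],3))
E
```

```text
wrist_force: [-2.1, -0.6, 3.9]
opening: 0.182
gripper_force: 30.0
wrist_force: [-0.5, 0.2, -1.1]
opening: 0.596
gripper_force: 0.0
wrist_force: [0.6, 0.0, -0.2]
opening: 0.602
gripper_force: 0.0
top green 2665 0.1293 [array([470.5,  29.9]), array([100.1, 130.6]), np.float64(8.2)]
slope [ 0.0004 -0.0002  0.1293]
scene green 1587 0.1298 [array([468.9,  28.3]), array([102.7, 131.4]), np.float64(8.1)]
slope [0.0077 0.0035 0.1298]
scene blue 514 0.0699 [array([469.4,  29.3]), array([102. , 134.6]), np.float64(9.2)]
mallet 0 [nan nan nan]
21.05 [-0.033 -0.009 -0.032  0.015 -0.007  0.003 -0.003]<stdin>:3: RuntimeWarning: Mean of empty slice.
  ret = um.true_divide(
```

View pics/e.png

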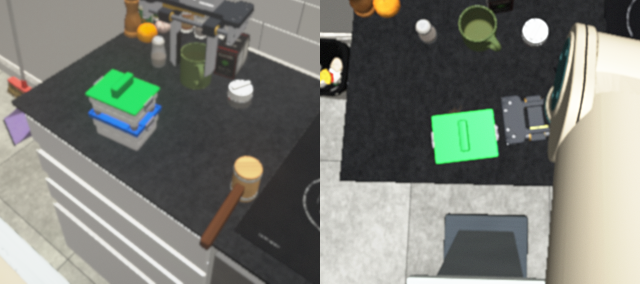

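The picture shows the green tub stacked squarely on the blue lid (scene at (125,105), top at (465,136)). The mallet stands upright at (247,178) and the bystanders are in place. The lid is level at 0.1293, so the tub is seated. I'm handing in.

```bash
python3 -m pendant '{"targets":[[[0,0,0],0],[[0,0,0],0],[[0,0,0],0],[[0,0,0],0]]}' |tail -3; python3 -c "
from station import r
print(r.hand_in())"
```

```text
wrist_force: [0.1, -0.2, -0.2]
opening: 0.601
gripper_force: 0.0
the job is handed in; nothing more can be done
None
```

I handed the job in at about 21 s of the 58 s allowed; no verdict came back. By my last camera checks the pin is fully home, the mallet stands on its head on the worktop, the green tub is level in the recesses, and the mug, salt shaker and timer look unmoved.

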